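# Stack the archive boxes on their trays

### The arm

A 6-joint arm with a two-finger parallel gripper is mounted at the origin on the work surface. World frame = base frame: x ahead of the robot, y to its left, z up, the work surface at z = 0. Lengths are in m, angles in rad, forces in N, time in s.
With the tool pointing down it reaches from about 0.275 to 0.875 m from the base axis. Payload 12.5 kg.
Tool frame: the origin (TCP) lies at the very end of the fingers, on their centre line; the grasp point (between the pads) lies 19 mm behind it; y points along the fingers, z is the direction in which the jaws open and shut, and the axes are right-handed (so a half turn about y gives the same grasp; the last joint's range is limited). The gripper opens to 85 mm and grips with 20 to 120 N. Pads are 22 mm wide; open, the fingers measure 114 mm over their backs; the gripper's body (76 mm by 85 mm) begins 54 mm behind the grasp point. The pads swing forward as they close: fully open they stand 13 mm farther back than shut.
Start: joints at [-1.201, 0.351, 1.652, -0, 1.139, -0.085], TCP at [0.242, -0.494, 0.231] pointing down, gripper open.
Joint ranges: [-2.75, 2.75], [-0.79, 2.1], [0.01, 2.65], [-1.57, 4.71], [0.07, 3.14], [-2.87, 2.87]. Speed limits (rad/s): [2.22, 2.22, 2.79, 3.14, 3.14, 3.14].

### API

Orientations are given as a unit quaternion [x, y, z, w].
In Python, from plant import sensors, optics, ticket gives the robot as it stands. The module is installed in compiled form; this text tells all that it offers.
- The arm moves only by the tool carry_out, never from a script. Its arguments are lists of equal length, an entry for each row: "offset": the shift along the tool's x, y, z in mm, a list of three; "rotation": the turn, a rotation vector about the tool's x, y, z in degrees, a list of three; "grip": the finger opening in mm, from 0 to 85.4. A call has 1 to 20 rows; each row is the pose to reach, as a shift and turn from the pose commanded when the call began, along the tool's axes at that moment; what a row does not reach only later rows make up. A row lasts 1/10 s, in which the tool goes at most 50 mm and 8.59 degrees, less where a joint would pass 70% of its speed; a pose out of reach is approached as far as the arm can. A call with a gripper value outside its range is refused whole. The fingers move at their own pace and stop on an object; "newtons" is the grip in N (left out, the last holds). Time passes only in rows, so rows that repeat a pose let the fingers close. It gives the time, the measured TCP pose, the force and the opening at its end, in the units of the state.
- sensors.get_obs(): the state, without advancing time (a new reading comes with each control period).
- optics.snapshot(name): name is "side" or "top" or "wrist"; returns a dict with "color" (420x560x3 uint8, red, green, blue), "fov_y" (degrees; the focal length in pixels is half the picture's height over the tangent of half this angle, whatever the lens; pixels are square), "cx", "cy" (the principal point, pixels), "rvec" (rotation vector, rad) and "tvec" (3), from world to camera coordinates, as OpenCV has them. Camera axes: x right, y down, z forward; pixel columns grow to the right and rows downward; lengths in m; the calibration is good to about 2 mm. A picture is of the moment at which its call begins. There is no depth.
- ticket.sign_off(): hands the job in, once; it reports no verdict.
The state is a dict: "t": time; "joints": joint angles; "dq": joint speeds; "tau": joint torques, N m; "ee_pos": TCP position; "tool_rot": TCP orientation; "contact_force": force on the tool from outside, world axes, zero at the start; "ft_torque": the same for the moment, N m; "opening": finger opening in m.
Only numpy, scipy, OpenCV 4.12 (cv2) and the standard library are available. Lean on these libraries where they do the work, as an engineer would, in place of code of your own. Each camera call takes 0.05 s, during which the arm holds its last target.

### The job

In the green tray, stack the grey box first, the blue box on it and the yellow box on top; in the white tray, set the maroon box with the round steel weight standing upright on its lid. Everything must sit flat and well centred on what is beneath it, with the boxes running lengthwise along their tray, and be left released and still. Leave the tape roll, the rubber stamp and the pencil cup where they are.

Things in the scene. Friction and masses are not known exactly. Their poses are not given: they have to be found in the camera images.
- grey_box: dark grey lidded card box, loose, 150 long x 60 wide x 48 mm high, flat top, 390 g give or take a third; small label holders on its two short ends; origin at the centre of its underside, x along its length, y across its width, z up
- blue_box: dark blue lidded card box, loose, 125 long x 56 wide x 44 mm high, flat top, 275 g give or take a third; small label holders on its two short ends; origin at the centre of its underside, x along its length, y across its width, z up
- yellow_box: yellow lidded card box, loose, 100 long x 52 wide x 40 mm high, flat top, 185 g give or take a third; small label holders on its two short ends; origin at the centre of its underside, x along its length, y across its width, z up
- maroon_box: maroon (dark red) lidded card box, loose, 130 long x 58 wide x 46 mm high, flat top, 310 g give or take a third; small label holders on its two short ends; origin at the centre of its underside, x along its length, y across its width, z up
- weight: round steel paperweight, loose, upright cylinder 48 mm in diameter and 42 mm high (straight sides up to 36 mm, then bevelled), 550 g give or take a third; origin at the centre of its underside, z up
- green_tray: green shallow tray, fixed to the bench, 170 long x 84 wide; floor 5 mm thick with a rim round it standing 4 mm above the floor (rim top 9 mm over the bench); origin at the centre of its underside on the bench, x along its length, y across, z up
- white_tray: white shallow tray, fixed to the bench, 170 long x 84 wide; floor 5 mm thick with a rim round it standing 4 mm above the floor (rim top 9 mm over the bench); origin at the centre of its underside on the bench, x along its length, y across, z up
- tape_roll: roll of cream paper tape lying flat, loose, 68 mm across, 48 mm hole, 24 mm high; to be left alone; origin at the centre of its underside
- stamp: rubber stamp with a turned pale wooden handle, loose, foot 50 x 30 mm, 60 mm high; to be left alone; origin at the centre of its underside
- pencil_cup: dark steel pencil cup, loose, 68 mm across, 95 mm high, three pencils standing up to about 155 mm; to be left alone; origin at the centre of its underside
Things that resemble listed ones, but are neither listed nor needed, are in the scene too. Several things look just like the white_tray: the one meant starts nearest to the robot's base.

How it is judged:
At the end, for the whole second after the job is handed in: Green tray: grey box, blue on it, yellow on top; white tray: maroon box, weight on it. Each upright (0.1 rad) and resting on what is beneath (height within 4 mm), centres within 15 mm of it, boxes within 0.22 rad of their tray's length (either way round), all at rest (horizontal distance between grey_box and green_tray below 0.015 m and z of grey_box in the frame of green_tray between 0.001 and 0.009 m and angle between each of grey_box, blue_box, yellow_box, maroon_box, weight's own z axis and vertical below 0.1 rad and linear speed of each of grey_box, blue_box, yellow_box, maroon_box, weight below 0.02 m/s and angular speed of each of grey_box, blue_box, yellow_box, maroon_box, weight below 0.2 rad/s and angle between the x axis of each of grey_box, blue_box, yellow_box and the x axis of green_tray, either way round below 0.22 rad and horizontal distance between blue_box and grey_box below 0.015 m and z of blue_box in the frame of grey_box between 0.044 and 0.052 m and horizontal distance between yellow_box and blue_box below 0.015 m and z of yellow_box in the frame of blue_box between 0.04 and 0.048 m and horizontal distance between maroon_box and white_tray below 0.015 m and z of maroon_box in the frame of white_tray between 0.001 and 0.009 m and angle between the x axis of maroon_box and the x axis of white_tray, either way round below 0.22 rad and horizontal distance between weight and maroon_box below 0.015 m and z of weight in the frame of maroon_box between 0.042 and 0.05 m); the robot touches nothing.
It fails at once if the tape roll is moved more than 30 mm or tipped over (distance of tape_roll from where it was at the start of the episode above 0.03 m or angle between tape_roll's own z axis and vertical above 0.5 rad).
It fails at once if the rubber stamp is moved more than 30 mm or tipped over (distance of stamp from where it was at the start of the episode above 0.03 m or angle between stamp's own z axis and vertical above 0.5 rad).
It fails at once if the pencil cup is moved more than 30 mm or tipped over (distance of pencil_cup from where it was at the start of the episode above 0.03 m or angle between pencil_cup's own z axis and vertical above 0.5 rad).
It also fails if it takes over 136 s, if anything falls off the work surface, if the arm or the gripper's body presses on something with over 40 N, if the wrist force passes 120 N, or if a joint passes its speed limit or range.

## Working session

There is one attempt and no reset: what is moved stays moved. The work goes in short steps, Python scripts to look and compute and a tool call to move; the robot and the scene stay as the last step left them, time stands still between calls to the robot, and variables do not carry over. Pictures are saved under pics/ and viewed, and the job is handed in when it is done.

Besides the shell and the picture viewer there is one more tool, called as name(argument=value, ...) on one line, values as JSON. carry_out: Moves the arm, as the interface text tells. Its arguments: {"type":"object","properties":{"offset":{"type":"array"},"rotation":{"type":"array"},"grip":{"type":"array"},"newtons":{"type":"number"}},"required":["offset","rotation","grip"]}

```bash
mkdir -p pics
cat > h.py <<'E'
import numpy as np, cv2
from scipy.spatial.transform import Rotation as R
from plant import sensors, optics, ticket
def snap(name,fn=None):
    s=optics.snapshot(name)
    if fn: cv2.imwrite('pics/'+fn,cv2.cvtColor(s['color'],cv2.COLOR_RGB2BGR))
    return s
def ray(s,u,v):
    f=s['color'].shape[0]/2/np.tan(np.radians(s['fov_y'])/2)
    Rm=cv2.Rodrigues(np.array(s['rvec'],float))[0]; t=np.array(s['tvec'],float).ravel()
    d=Rm.T@np.array([(u-s['cx'])/f,(v-s['cy'])/f,1.]); return -Rm.T@t,d
def onz(s,u,v,z):
    c,d=ray(s,u,v); return c+d*(z-c[2])/d[2]
def proj(s,p):
    f=s['color'].shape[0]/2/np.tan(np.radians(s['fov_y'])/2)
    Rm=cv2.Rodrigues(np.array(s['rvec'],float))[0]; t=np.array(s['tvec'],float).ravel()
    q=Rm@np.array(p)+t; return np.array([f*q[0]/q[2]+s['cx'],f*q[1]/q[2]+s['cy']])
E
python3 - <<'E'
from h import *
import pickle
o=sensors.get_obs()
for k,v in o.items(): print(k,np.round(v,4))
print(R.from_quat(o['tool_rot']).as_matrix().round(3))
d={}
for n in ['side','top','wrist']:
    s=snap(n,n+'0.png'); d[n]=s
    print(n,s['fov_y'],s['cx'],s['cy'],ray(s,s['cx'],s['cy']))
pickle.dump(d,open('s0.pkl','wb'))
E
```

```text
t 0.0
joints [-1.2006  0.3513  1.6524 -0.      1.1391 -0.0846]
dq [ 0.0015  0.0002 -0.0005  0.0019 -0.0004 -0.0007]
tau [-6.00000e-04 -5.06106e+01 -2.91403e+01 -1.00000e-04  4.60000e-03
 -0.00000e+00]
ee_pos [ 0.2415 -0.4938  0.2307]
tool_rot [-0.1595  0.6893 -0.6885  0.1594]
contact_force [ 0.7546 -0.0294  0.1811]
ft_torque [-0.0305  0.0282  0.0337]
opening 0.0852
[[-0.898 -0.     0.439]
 [-0.439  0.001 -0.898]
 [-0.    -1.    -0.001]]
side 54.27559189487382 276.6262834722233 205.7082100477039 (array([ 0.57063079, -0.58918742,  0.88717388]), array([ 0.02171874,  0.62410304, -0.78104014]))
top 47.22436377685006 286.1782015639442 218.21466997483594 (array([0.44440287, 0.09669983, 1.35664557]), array([ 0.11069244, -0.02608752, -0.99351227]))
wrist 64.19429974522662 280.7688763518134 209.0443490591869 (array([ 0.3154712 , -0.45750575,  0.37290231]), array([-0.28507802, -0.13847449, -0.94844891]))
```

View pics/top0.png

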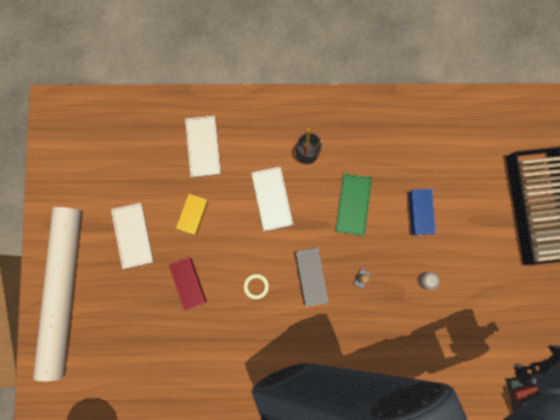

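View pics/side0.png

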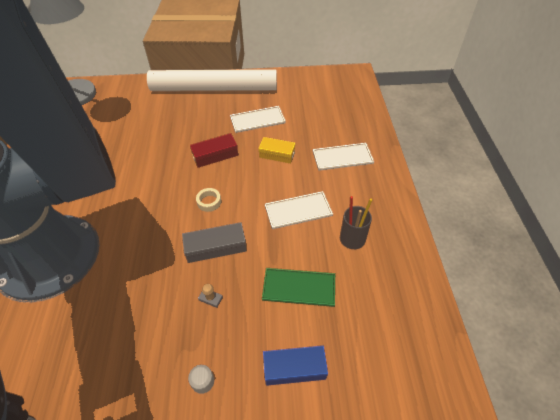

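View pics/wrist0.png

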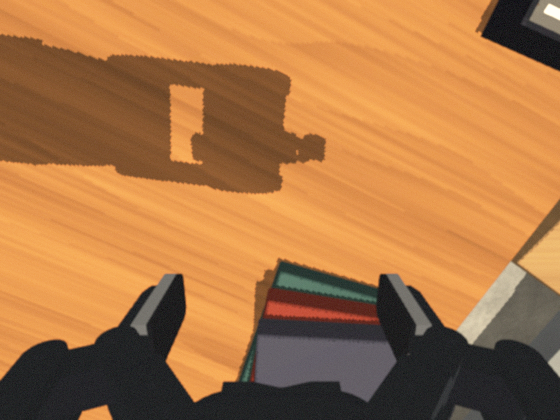

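The top view shows three white trays at (203,146), (132,236) and (272,198). There is also a green tray at (354,205), a blue box at (423,212), a yellow box at (192,214), a maroon box at (187,283), a grey box at (312,277), the tape at (256,287), the stamp at (363,279), the weight at (429,281) and the cup at (308,149). Next I'll measure them.

Run:
```python
from h import *
import pickle
s=pickle.load(open('s0.pkl','rb'))
t=cv2.cvtColor(s['top']['color'],cv2.COLOR_RGB2BGR)
cv2.imwrite('pics/topz1.png',cv2.resize(t[100:320,100:290],None,fx=4*.68,fy=4*.68,interpolation=cv2.INTER_CUBIC))
cv2.imwrite('pics/topz2.png',cv2.resize(t[120:320,245:455],None,fx=2.9,fy=2.9,interpolation=cv2.INTER_CUBIC))
for n,(u,v) in dict(w1=(203,146),w2=(132,236),w3=(272,198),g=(354,205),wt=(429,281)).items():
    p=onz(s['top'],u,v,.005); print(n,p.round(3),np.hypot(p[0],p[1]).round(3))
for n,(u,v) in dict(red=(187,283),yellow=(192,214),grey=(312,277),blue=(423,212)).items():
    print(n,onz(s['top'],u,v,.045).round(3), t[v,u], cv2.cvtColor(t,cv2.COLOR_BGR2HSV)[v,u])
```

```text
w1 [0.806 0.297 0.005] 0.859
w2 [0.549 0.493 0.005] 0.738
w3 [0.653 0.101 0.005] 0.661
g [ 0.631 -0.133  0.005] 0.645
wt [ 0.413 -0.338  0.005] 0.534
red [0.418 0.332 0.045] [ 66  60 153] [178 155 153]
yellow [0.605 0.32  0.045] [ 61 190 235] [ 22 189 235]
grey [ 0.429 -0.006  0.045] [132 143 147] [ 22  26 147]
blue [ 0.604 -0.317  0.045] [145  96  65] [108 141 145]
```

View pics/topz1.png

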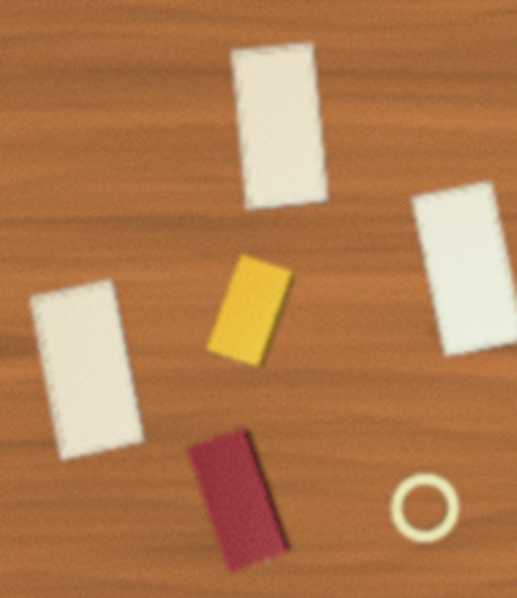

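View pics/topz2.png

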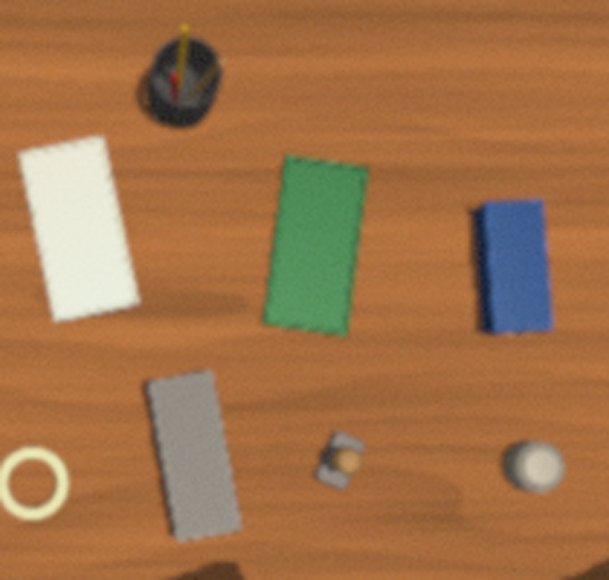

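The candidates for the white tray are (272,198) at 0.66 m, (132,236) at 0.74 m and (203,146) at 0.86 m. I choose (272,198), which is nearest the base and the whitest. Each box has only one candidate. Next I'll mask the top faces.

```bash
cat >> h.py <<'E'
def seg(s,uv,r=45,thr=30,erode=0):
    "flood-like colour mask about seed: colour distance to seed median"
    im=cv2.GaussianBlur(s['color'],(3,3),0).astype(float); u,v=map(int,uv)
    med=np.median(im[v-2:v+3,u-2:u+3].reshape(-1,3),0)
    m=(np.abs(im-med).max(2)<thr).astype(np.uint8)
    y,x=np.mgrid[:m.shape[0],:m.shape[1]]; m[(abs(x-u)>r)|(abs(y-v)>r)]=0
    m=cv2.morphologyEx(m,cv2.MORPH_CLOSE,np.ones((3,3),np.uint8))
    m=cv2.morphologyEx(m,cv2.MORPH_OPEN,np.ones((3,3),np.uint8))
    cs=cv2.findContours(m,cv2.RETR_EXTERNAL,cv2.CHAIN_APPROX_NONE)[0]
    return max(cs,key=cv2.contourArea)
def rect(s,uv,z,**k):
    c=seg(s,uv,**k).reshape(-1,2)
    P=np.array([onz(s,a,b,z)[:2] for a,b in c])
    (cx,cy),(w,h),a=cv2.minAreaRect((P*1000).astype(np.float32))
    if w<h: w,h,a=h,w,a+90
    a=(a+90)%180-90
    mean=cv2.moments((P*1000).astype(np.float32)); mc=np.array([mean['m10'],mean['m01']])/mean['m00']
    return np.array([cx,cy]),(w,h),a,mc
E
python3 - <<'E'
from h import *
import pickle
s=pickle.load(open('s0.pkl','rb'))
for cam,seeds in dict(top=dict(red=((187,283),.046),yellow=((192,214),.04),grey=((312,277),.048),blue=((425,212),.044),green=((354,205),.007),white=((272,198),.007),w=((430,281),.042)),
 side=dict(red=((214,145),.046),yellow=((278,145),.04),grey=((214,237),.048),blue=((295,358),.044),green=((300,287),.007),white=((299,209),.007),w=((202,373),.042))).items():
  for n,(uv,z) in seeds.items():
    for thr in (20,35):
      try:
        r=rect(s[cam],uv,z,thr=thr); print(cam,n,thr,r[0].round(),np.round(r[1]),round(r[2],1),r[3].round())
      except Exception as e: print(n,e)
E
```

```text
top red 20 [417. 334.] [129.  59.] 19.7 [417. 334.]
top red 35 [418. 331.] [136.  71.] 18.6 [418. 331.]
top yellow 20 [606. 323.] [98. 49.] -19.5 [606. 323.]
top yellow 35 [607. 324.] [101.  52.] -18.9 [606. 323.]
top grey 20 [430.  -6.] [149.  59.] 9.4 [430.  -5.]
top grey 35 [431.  -5.] [152.  62.] 9.3 [430.  -5.]
top blue 20 [ 606. -318.] [121.  52.] 1.6 [ 607. -318.]
top blue 35 [ 606. -317.] [122.  55.] 1.7 [ 606. -317.]
top green 20 [ 633. -131.] [166.  78.] -8.9 [ 632. -130.]
top green 35 [ 634. -131.] [169.  84.] -9.4 [ 634. -131.]
top white 20 [651. 102.] [161.  77.] 11.7 [651. 102.]
top white 35 [652. 102.] [165.  79.] 11.4 [652. 102.]
top w 20 [ 415. -333.] [25. 24.] 89.2 [ 415. -333.]
top w 35 [ 415. -333.] [31. 30.] 89.2 [ 415. -333.]
side red 20 [417. 328.] [128.  56.] 19.4 [417. 328.]
side red 35 [417. 328.] [131.  63.] 19.6 [418. 328.]
side yellow 20 [607. 321.] [98. 51.] -19.3 [607. 320.]
side yellow 35 [607. 320.] [102.  55.] -18.9 [607. 321.]
side grey 20 [432.  -9.] [148.  61.] 9.0 [431.  -9.]
side grey 35 [432. -12.] [150.  69.] 10.1 [432. -12.]
side blue 20 [ 607. -322.] [122.  54.] 1.9 [ 607. -322.]
side blue 35 [ 607. -322.] [123.  57.] 1.7 [ 607. -322.]
side green 20 [ 633. -134.] [164.  82.] -9.0 [ 634. -134.]
side green 35 [ 634. -134.] [166.  84.] -9.0 [ 634. -134.]
side white 20 [652.  97.] [162.  74.] 11.4 [652.  97.]
side white 35 [652.  99.] [167.  79.] 11.4 [652.  99.]
side w 20 [ 416. -337.] [37. 34.] -87.3 [ 416. -337.]
side w 35 [ 416. -336.] [40. 40.] -3.5 [ 416. -337.]
```

Both views agree to within about 5 mm and the sizes match, so I'll average them. Next is a helper that converts targets into tool-frame moves.

```bash
cat >> h.py <<'E'
def go(x,y,z,phi=None):
    "target TCP mm, tool x along phi(deg, mod 180) -> offset mm, rotvec deg in tool frame"
    o=sensors.get_obs(); Rt=R.from_quat(o['tool_rot']); M=Rt.as_matrix()
    d=Rt.inv().apply(np.array([x,y,z])-np.array(o['ee_pos'])*1000)
    cur=np.degrees(np.arctan2(M[1,0],M[0,0]))
    if phi is None: phi=cur
    k=(phi-cur+90)%180-90; ph=np.radians(cur+k)
    X=np.array([np.cos(ph),np.sin(ph),0]);Y=np.array([0,0,-1.]);G=np.c_[X,Y,np.cross(X,Y)]
    rv=np.degrees((Rt.inv()*R.from_matrix(G)).as_rotvec())
    print('t',round(float(o['t']),2),'pos',(np.array(o['ee_pos'])*1000).round(1),'yaw',cur.round(1),'open',round(float(o['opening'])*1000,1),'F',np.round(o['contact_force'],1))
    print('offset',d.round(1),'rot',rv.round(2))
E
python3 -c "
from h import *
go(431,-8,150,9.3)"
```

```text
t 0.15 pos [ 241.5 -493.9  230.9] yaw -153.9 open 85.4 F [-0.6  0.6  0. ]
offset [-383.6   81.2 -353.2] rot [ 0.05 16.76  0.  ]
```

carry_out(offset=[[-40, 8, -40], [-80, 16, -75], [-120, 24, -110], [-160, 33, -145], [-200, 42, -180], [-240, 50, -220], [-280, 60, -260], [-320, 68, -295], [-350, 75, -325], [-375, 80, -345], [-384, 81, -353], [-384, 81, -353], [-384, 81, -353], [-384, 81, -353]], rotation=[[0, 2, 0], [0, 4, 0], [0, 6, 0], [0, 8, 0], [0, 10, 0], [0, 12, 0], [0, 14, 0], [0, 16, 0], [0, 16.8, 0], [0, 16.8, 0], [0, 16.8, 0], [0, 16.8, 0], [0, 16.8, 0], [0, 16.8, 0]], grip=[85, 85, 85, 85, 85, 85, 85, 85, 85, 85, 85, 85, 85, 85], newtons=60)

```text
t: 1.55
ee_pos: [0.4313, -0.0089, 0.1503]
tool_rot: [0.057, -0.705, 0.705, -0.057]
contact_force: [1.1, 0.6, -0.3]
opening: 0.0851
```

```bash
python3 -c "
from h import *
go(431,-8,12,9.3)
snap('wrist','w1.png')"
```

```text
t 1.55 pos [431.3  -8.9 150.3] yaw -170.8 open 85.1 F [ 1.1  0.6 -0.3]
offset [ 1.000e-01  1.383e+02 -1.000e+00] rot [-0.   -0.08  0.01]
```

View pics/w1.png

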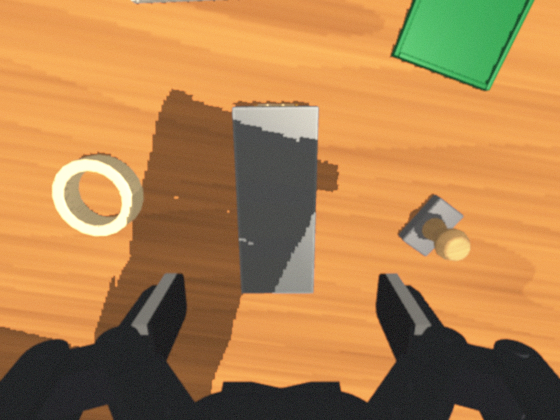

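The wrist view shows the grey box at columns 235–317, aligned and centred between the fingers at 185 and 378. The tape and stamp are clear. Descending.

carry_out(offset=[[0, 25, -1], [0, 55, -1], [0, 85, -1], [0, 110, -1], [0, 128, -1], [0, 137, -1], [0, 138, -1], [0, 138, -1], [0, 138, -1], [0, 138, -1], [0, 138, -1], [0, 138, -1], [0, 138, -1], [0, 138, -1], [0, 138, -1], [0, 138, -1], [0, 138, -1]], rotation=[[0, 0, 0], [0, 0, 0], [0, 0, 0], [0, 0, 0], [0, 0, 0], [0, 0, 0], [0, 0, 0], [0, 0, 0], [0, 0, 0], [0, 0, 0], [0, 0, 0], [0, 0, 0], [0, 0, 0], [0, 0, 0], [0, 0, 0], [0, 0, 0], [0, 0, 0]], grip=[85, 85, 85, 85, 85, 85, 85, 85, 40, 40, 40, 40, 40, 40, 40, 40, 40], newtons=60)

```text
t: 3.3
ee_pos: [0.4318, -0.0073, 0.0133]
tool_rot: [0.057, -0.705, 0.705, -0.058]
contact_force: [-2.7, -0.2, 11.6]
opening: 0.0591
```

```bash
python3 -c "
from h import *
go(431,-8,100,9.3)
go(633.5,-132.5,100,-9.1)
"
```

```text
t 3.3 pos [431.8  -7.3  13.3] yaw -170.7 open 59.1 F [-2.7 -0.2 11.6]
offset [  0.8 -86.7   0.6] rot [-0.02 -0.04 -0.07]
t 3.3 pos [431.8  -7.3  13.3] yaw -170.7 open 59.1 F [-2.7 -0.2 11.6]
offset [-179.   -86.4  156.1] rot [-1.000e-02  1.836e+01 -8.000e-02]
```

carry_out(offset=[[0, -20, 0], [0, -50, 0], [0, -80, 0], [-20, -86, 18], [-50, -86, 45], [-80, -86, 72], [-110, -86, 98], [-140, -86, 124], [-165, -86, 145], [-176, -86, 153], [-179, -86, 156], [-179, -86, 156], [-179, -86, 156], [-179, -86, 156]], rotation=[[0, 0, 0], [0, 0, 0], [0, 0, 0], [0, 2, 0], [0, 5, 0], [0, 8, 0], [0, 11, 0], [0, 14, 0], [0, 17, 0], [0, 18.4, 0], [0, 18.4, 0], [0, 18.4, 0], [0, 18.4, 0], [0, 18.4, 0]], grip=[40, 40, 40, 40, 40, 40, 40, 40, 40, 40, 40, 40, 40, 40])

```text
t: 4.7
ee_pos: [0.6324, -0.1319, 0.0984]
tool_rot: [0.056, 0.705, -0.705, -0.056]
contact_force: [-0.2, 1.2, -4.6]
opening: 0.0592
```

```bash
python3 -c "
from h import *
go(633.5,-132.5,19,-9.1)
snap('wrist','w2.png');snap('side','sd2.png')"
```

```text
t 4.7 pos [ 632.4 -131.9   98.4] yaw 170.9 open 59.2 F [-0.2  1.2 -4.6]
offset [-1.2 79.4  0.4] rot [0.   0.   0.04]
```

View pics/w2.png

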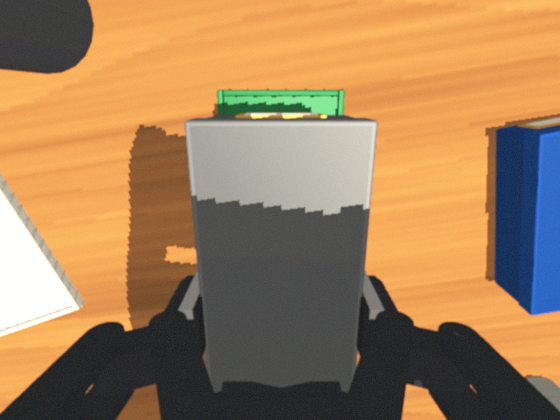

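View pics/sd2.png

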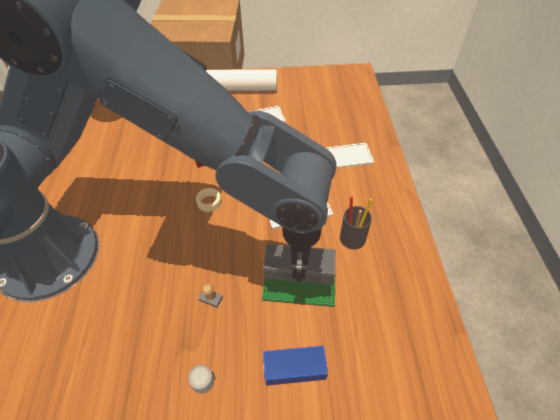

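The grey box is held level and lined up over the green tray (far end at row 90, columns 218–343). Lowering and releasing.

carry_out(offset=[[-1, 20, 0], [-1, 40, 0], [-1, 60, 0], [-1, 70, 0], [-1, 75, 0], [-1, 78, 0], [-1, 80, 0], [-1, 80, 0], [-1, 80, 0], [-1, 80, 0], [-1, 80, 0], [-1, 80, 0], [-1, 80, 0], [-1, 80, 0], [-1, 60, 0], [-1, 20, 0], [-1, -20, 0], [-1, -50, 0], [-1, -50, 0]], rotation=[[0, 0, 0], [0, 0, 0], [0, 0, 0], [0, 0, 0], [0, 0, 0], [0, 0, 0], [0, 0, 0], [0, 0, 0], [0, 0, 0], [0, 0, 0], [0, 0, 0], [0, 0, 0], [0, 0, 0], [0, 0, 0], [0, 0, 0], [0, 0, 0], [0, 0, 0], [0, 0, 0], [0, 0, 0]], grip=[40, 40, 40, 40, 40, 40, 40, 40, 40, 84, 84, 84, 84, 84, 84, 84, 84, 84, 84])

```text
t: 6.7
ee_pos: [0.6362, -0.1332, 0.1531]
tool_rot: [-0.059, -0.704, 0.705, 0.054]
contact_force: [-0.3, -0.2, -0.1]
opening: 0.0843
```

```bash
python3 -c "
from h import *
go(606.5,-320,130,1.7)
"
```

```text
t 6.7 pos [ 636.2 -133.2  153.1] yaw 170.9 open 84.3 F [-0.3 -0.2 -0.1]
offset [ -0.2  23.3 189.2] rot [ -0.09 -10.84  -0.43]
```

carry_out(offset=[[0, 0, 30], [0, 0, 70], [0, 5, 110], [0, 12, 145], [0, 18, 175], [0, 20, 187], [0, 20, 189], [0, 20, 189], [0, 20, 189]], rotation=[[0, -2, 0], [0, -4, 0], [0, -6, 0], [0, -8, 0], [0, -10, 0], [0, -10.8, 0], [0, -10.8, 0], [0, -10.8, 0], [0, -10.8, 0]], grip=[84, 84, 84, 84, 84, 84, 84, 84, 84])

```text
t: 7.6
ee_pos: [0.6043, -0.3182, 0.1282]
tool_rot: [-0.01, 0.707, -0.707, 0.01]
contact_force: [-0.2, 0.6, 0.3]
opening: 0.0842
```

```bash
python3 -c "
from h import *
go(606.5,-320,11,1.7)
s=snap('top','t3.png');snap('wrist','w3.png')
for c in (20,35): print('grey',rect(s,(354,205),.053,thr=c))
s=snap('side','sd3.png')
"
```

```text
t 7.6 pos [ 604.3 -318.2  128.2] yaw -178.3 open 84.2 F [-0.2  0.6  0.3]
offset [ -2.1 117.2   1.8] rot [ 0.01 -0.02  0.  ]
grey (array([ 632.75854492, -132.41915894]), (149.1942138671875, 59.220184326171875), -9.342857360839844, array([ 632.11756001, -132.20495655]))
grey (array([ 632.60516357, -132.16886902]), (154.33489990234375, 62.1416130065918), -9.572654724121094, array([ 632.59962908, -132.08648604]))
```

View pics/sd3.png

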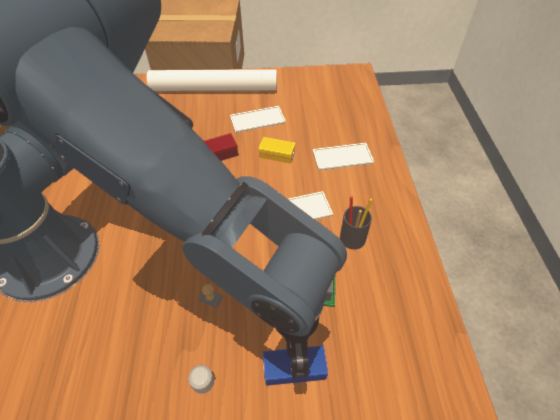

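View pics/w3.png

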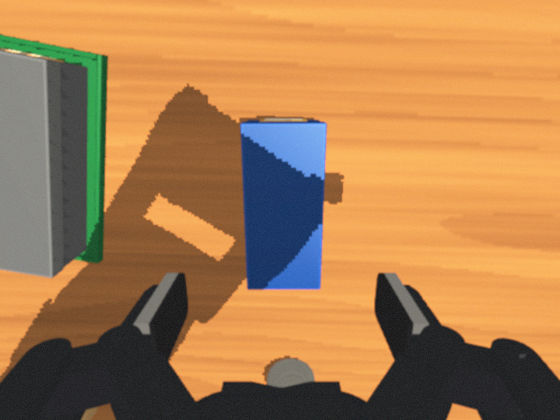

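The grey box sits within 2 mm of the tray centre and flat. In the wrist view the blue box, at columns 242–326, is centred between the fingers.

carry_out(offset=[[-1, 25, 1], [-2, 55, 2], [-2, 85, 2], [-2, 105, 2], [-2, 115, 2], [-2, 117, 2], [-2, 117, 2], [-2, 117, 2], [-2, 117, 2], [-2, 117, 2], [-2, 117, 2], [-2, 117, 2], [-2, 117, 2], [-2, 117, 2], [-2, 117, 2], [-2, 117, 2]], rotation=[[0, 0, 0], [0, 0, 0], [0, 0, 0], [0, 0, 0], [0, 0, 0], [0, 0, 0], [0, 0, 0], [0, 0, 0], [0, 0, 0], [0, 0, 0], [0, 0, 0], [0, 0, 0], [0, 0, 0], [0, 0, 0], [0, 0, 0], [0, 0, 0]], grip=[84, 84, 84, 84, 84, 84, 84, 84, 40, 40, 40, 40, 40, 40, 40, 40], newtons=60)

```text
t: 9.35
ee_pos: [0.6066, -0.3213, 0.0123]
tool_rot: [0.01, -0.707, 0.707, -0.011]
contact_force: [-1.2, 0.9, 5.4]
opening: 0.0554
```

```bash
python3 -c "
from h import *
go(632.5,-132.5,115,-9.2)
"
```

```text
t 9.35 pos [ 606.6 -321.3   12.3] yaw -178.3 open 55.4 F [-1.2  0.9  5.4]
offset [ -31.5 -102.8 -187.9] rot [-0.03 10.86 -0.06]
```

carry_out(offset=[[0, -20, 0], [0, -55, 0], [0, -90, 0], [-3, -103, -20], [-8, -103, -50], [-14, -103, -85], [-20, -103, -120], [-26, -103, -155], [-30, -103, -178], [-32, -103, -187], [-32, -103, -188], [-32, -103, -188], [-32, -103, -188], [-32, -103, -188]], rotation=[[0, 0, 0], [0, 0, 0], [0, 0, 0], [0, 1, 0], [0, 3, 0], [0, 5, 0], [0, 7, 0], [0, 9, 0], [0, 10.5, 0], [0, 10.9, 0], [0, 10.9, 0], [0, 10.9, 0], [0, 10.9, 0], [0, 10.9, 0]], grip=[40, 40, 40, 40, 40, 40, 40, 40, 40, 40, 40, 40, 40, 40])

```text
t: 10.75
ee_pos: [0.6325, -0.1333, 0.1142]
tool_rot: [-0.057, -0.705, 0.705, 0.057]
contact_force: [0.6, 1.2, -3.0]
opening: 0.0549
```

```bash
python3 -c "
from h import *
go(632.5,-132.5,65,-9.2)
snap('wrist','w4.png')"
```

```text
t 10.75 pos [ 632.5 -133.3  114.2] yaw 170.7 open 54.9 F [ 0.6  1.2 -3. ]
offset [ 0.1 49.2 -0.8] rot [-0.   -0.1   0.01]
```

View pics/w4.png

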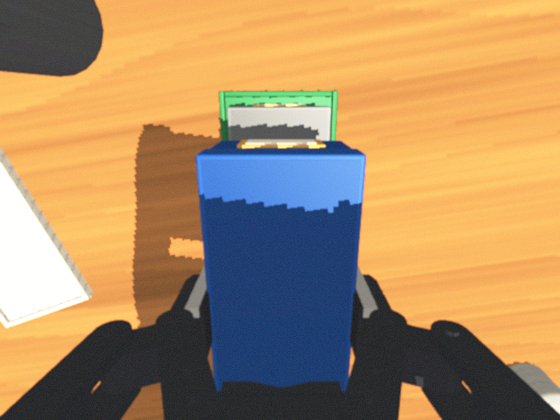

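The blue box is held level and aligned above the grey. Lowering and releasing.

carry_out(offset=[[0, 15, -1], [0, 30, -1], [0, 40, -1], [0, 45, -1], [0, 48, -1], [0, 49, -1], [0, 49, -1], [0, 49, -1], [0, 49, -1], [0, 49, -1], [0, 49, -1], [0, 49, -1], [0, 49, -1], [0, 30, -1], [0, 0, -1], [0, -40, -1], [0, -70, -1], [0, -80, -1], [0, -80, -1]], rotation=[[0, 0, 0], [0, 0, 0], [0, 0, 0], [0, 0, 0], [0, 0, 0], [0, 0, 0], [0, 0, 0], [0, 0, 0], [0, 0, 0], [0, 0, 0], [0, 0, 0], [0, 0, 0], [0, 0, 0], [0, 0, 0], [0, 0, 0], [0, 0, 0], [0, 0, 0], [0, 0, 0], [0, 0, 0]], grip=[40, 40, 40, 40, 40, 40, 40, 40, 84, 84, 84, 84, 84, 84, 84, 84, 84, 84, 84])

```text
t: 12.7
ee_pos: [0.6333, -0.1314, 0.1954]
tool_rot: [-0.058, -0.705, 0.705, 0.056]
contact_force: [0.0, 0.1, 0.3]
opening: 0.0842
```

```bash
python3 -c "
from h import *
go(417,331,160,19.5)
"
```

```text
t 12.7 pos [ 633.3 -131.4  195.4] yaw 170.8 open 84.2 F [0.  0.1 0.3]
offset [ 287.9   34.7 -421.7] rot [ -0.05 -28.74  -0.13]
```

carry_out(offset=[[20, 2, -30], [47, 5, -70], [75, 8, -110], [102, 12, -150], [130, 15, -190], [157, 19, -230], [184, 22, -270], [211, 26, -310], [238, 29, -350], [262, 32, -385], [280, 34, -410], [288, 35, -421], [288, 35, -421], [288, 35, -421], [288, 35, -421]], rotation=[[0, -2, 0], [0, -4.5, 0], [0, -7, 0], [0, -10, 0], [0, -13, 0], [0, -16, 0], [0, -19, 0], [0, -22, 0], [0, -25, 0], [0, -27, 0], [0, -28.7, 0], [0, -28.7, 0], [0, -28.7, 0], [0, -28.7, 0], [0, -28.7, 0]], grip=[84, 84, 84, 84, 84, 84, 84, 84, 84, 84, 84, 84, 84, 84, 84])

```text
t: 14.2
ee_pos: [0.4168, 0.3294, 0.159]
tool_rot: [0.119, -0.697, 0.697, -0.119]
contact_force: [-0.2, -0.5, -0.5]
opening: 0.0837
```

```bash
python3 -c "
from h import *
go(417,331,12,19.5)
s=snap('top','t5.png');snap('wrist','w5.png')
for c in (20,35): print('blue',rect(s,(354,205),.097,thr=c))
s=snap('side','sd5.png')
for c in (20,35): print('blue',rect(s,proj(s,[.633,-.132,.097]),.097,thr=c))
"
```

```text
t 14.2 pos [416.8 329.4 159. ] yaw -160.6 open 83.7 F [-0.2 -0.5 -0.5]
offset [ -0.8 147.   -1.5] rot [-0.02 -0.14  0.02]
blue (array([ 632.86657715, -130.08044434]), (123.85103607177734, 52.570953369140625), -9.340957641601562, array([ 633.13081504, -129.96695334]))
blue (array([ 633.22802734, -129.84934998]), (126.21952056884766, 55.57699966430664), -9.614540100097656, array([ 632.99832714, -129.99498965]))
blue (array([ 633.71148682, -135.10639954]), (124.02628326416016, 54.82369613647461), -9.175498962402344, array([ 633.46775449, -135.40157507]))
blue (array([ 632.88800049, -135.02253723]), (126.2713851928711, 57.145023345947266), -9.031700134277344, array([ 633.08677267, -135.38964318]))
```

View pics/sd5.png

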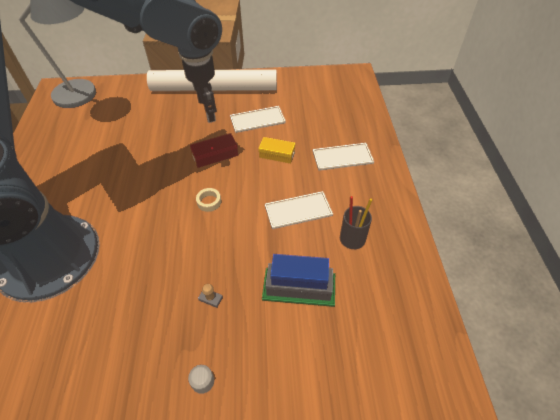

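View pics/w5.png

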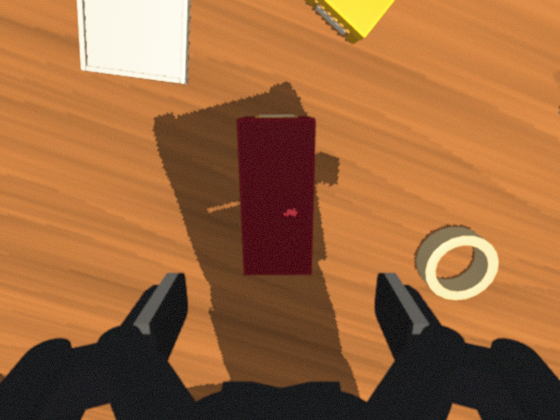

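The blue box is flat and centred on the grey, at (633,-132.5). In the wrist view the maroon box, at columns 238–315, is aligned between the fingers. Grasping it.

carry_out(offset=[[-1, 30, -1], [-1, 70, -1], [-1, 105, -1], [-1, 130, -1], [-1, 143, -1], [-1, 147, -1], [-1, 147, -1], [-1, 147, -1], [-1, 147, -1], [-1, 147, -1], [-1, 147, -1], [-1, 147, -1], [-1, 147, -1], [-1, 147, -1], [-1, 147, -1], [-1, 147, -1]], rotation=[[0, 0, 0], [0, 0, 0], [0, 0, 0], [0, 0, 0], [0, 0, 0], [0, 0, 0], [0, 0, 0], [0, 0, 0], [0, 0, 0], [0, 0, 0], [0, 0, 0], [0, 0, 0], [0, 0, 0], [0, 0, 0], [0, 0, 0], [0, 0, 0]], grip=[84, 84, 84, 84, 84, 84, 84, 84, 40, 40, 40, 40, 40, 40, 40, 40], newtons=60)

```text
t: 15.95
ee_pos: [0.4173, 0.3321, 0.0134]
tool_rot: [-0.119, 0.697, -0.697, 0.12]
contact_force: [-1.0, -1.5, 8.6]
opening: 0.0571
```

```bash
python3 -c "
from h import *
go(652,100,90,11.5)
"
```

```text
t 15.95 pos [417.3 332.1  13.4] yaw -160.5 open 57.1 F [-1.  -1.5  8.6]
offset [-144.   -76.5  297. ] rot [ 0.02  7.97 -0.09]
```

carry_out(offset=[[0, -25, 0], [0, -60, 0], [0, -77, 10], [-15, -77, 35], [-30, -77, 65], [-48, -77, 100], [-66, -77, 136], [-84, -77, 172], [-102, -77, 208], [-120, -77, 246], [-134, -77, 276], [-142, -77, 292], [-144, -77, 297], [-144, -77, 297], [-144, -77, 297], [-144, -77, 297]], rotation=[[0, 0, 0], [0, 0, 0], [0, 0, 0], [0, 1, 0], [0, 2, 0], [0, 3, 0], [0, 4, 0], [0, 5, 0], [0, 6, 0], [0, 7, 0], [0, 8, 0], [0, 8, 0], [0, 8, 0], [0, 8, 0], [0, 8, 0], [0, 8, 0]], grip=[40, 40, 40, 40, 40, 40, 40, 40, 40, 40, 40, 40, 40, 40, 40, 40])

```text
t: 17.55
ee_pos: [0.6508, 0.1007, 0.0893]
tool_rot: [-0.071, 0.704, -0.703, 0.071]
contact_force: [-0.1, -0.8, -3.2]
opening: 0.0571
```

```bash
python3 -c "
from h import *
go(652,100,18,11.5)
snap('wrist','w6.png')"
```

```text
t 17.55 pos [650.8 100.7  89.3] yaw -168.5 open 57.1 F [-0.1 -0.8 -3.2]
offset [-1.1 71.3  0.9] rot [0.01 0.02 0.03]
```

View pics/w6.png

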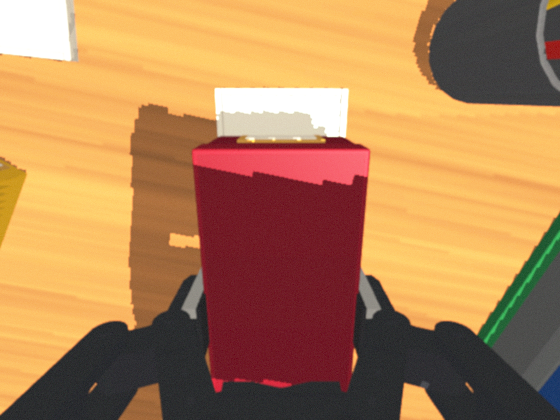

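The maroon box is aligned with the white tray (columns 215–348, both centred near 281). Lowering and releasing.

carry_out(offset=[[-1, 20, 1], [-1, 40, 1], [-1, 55, 1], [-1, 64, 1], [-1, 69, 1], [-1, 71, 1], [-1, 71, 1], [-1, 71, 1], [-1, 71, 1], [-1, 71, 1], [-1, 71, 1], [-1, 71, 1], [-1, 71, 1], [-1, 55, 1], [-1, 20, 1], [-1, -25, 1], [-1, -70, 1], [-1, -90, 1], [-1, -90, 1]], rotation=[[0, 0, 0], [0, 0, 0], [0, 0, 0], [0, 0, 0], [0, 0, 0], [0, 0, 0], [0, 0, 0], [0, 0, 0], [0, 0, 0], [0, 0, 0], [0, 0, 0], [0, 0, 0], [0, 0, 0], [0, 0, 0], [0, 0, 0], [0, 0, 0], [0, 0, 0], [0, 0, 0], [0, 0, 0]], grip=[40, 40, 40, 40, 40, 40, 40, 40, 84, 84, 84, 84, 84, 84, 84, 84, 84, 84, 84])

```text
t: 19.5
ee_pos: [0.6543, 0.0991, 0.1844]
tool_rot: [0.068, -0.704, 0.704, -0.073]
contact_force: [-1.0, -0.4, 0.5]
opening: 0.084
```

```bash
python3 -c "
from h import *
go(606.5,322,160,-19.2)
"
```

```text
t 19.5 pos [654.3  99.1 184.4] yaw -168.5 open 84.0 F [-1.  -0.4  0.5]
offset [   2.7   24.2 -228. ] rot [ 0.06 30.66 -0.41]
```

carry_out(offset=[[0, 0, -25], [0, 5, -60], [1, 10, -100], [1, 15, -140], [2, 18, -180], [2, 20, -210], [2, 21, -226], [2, 21, -228], [2, 21, -228], [2, 21, -228]], rotation=[[0, 3, 0], [0, 8, 0], [0, 13, 0], [0, 18, 0], [0, 24, 0], [0, 28, 0], [0, 30.7, 0], [0, 30.7, 0], [0, 30.7, 0], [0, 30.7, 0]], grip=[84, 84, 84, 84, 84, 84, 84, 84, 84, 84])

```text
t: 20.5
ee_pos: [0.6057, 0.3208, 0.1582]
tool_rot: [-0.118, -0.697, 0.697, 0.118]
contact_force: [0.6, -0.8, 0.2]
opening: 0.0841
```

```bash
python3 -c "
from h import *
go(606.5,322,10,-19.2)
s=snap('top','t7.png');snap('wrist','w7.png')
for c in (20,35): print('red',rect(s,proj(s,[.652,.1,.051]),.051,thr=c))
s=snap('side','sd7.png')
for c in (20,35): print('red',rect(s,proj(s,[.652,.1,.051]),.051,thr=c))
"
```

```text
t 20.5 pos [605.7 320.8 158.2] yaw 160.8 open 84.1 F [ 0.6 -0.8  0.2]
offset [ -0.4 148.2  -1.4] rot [-0.02 -0.03  0.01]
red (array([651.07489014, 101.00963593]), (123.66122436523438, 51.47024154663086), 11.097272872924805, array([651.44488   , 100.94869419]))
red (array([650.59594727, 100.85385895]), (126.93063354492188, 53.950286865234375), 11.295595169067383, array([650.78566148, 100.74380738]))
red (array([652.13000488,  94.57348633]), (129.06671142578125, 57.672367095947266), 11.559301376342773, array([651.89776208,  94.48923626]))
red (array([651.90948486,  94.13217163]), (131.80682373046875, 61.871238708496094), 11.39938735961914, array([651.81474425,  94.31373372]))
```

View pics/sd7.png

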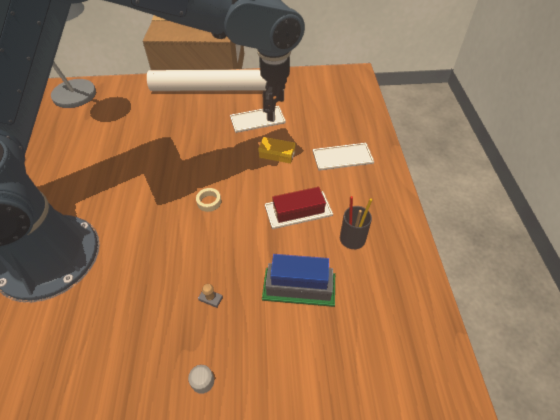

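View pics/w7.png

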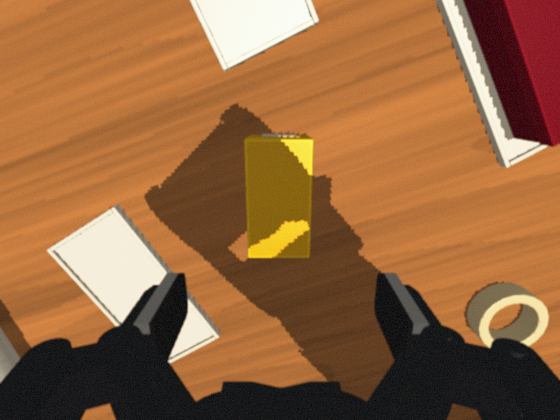

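The maroon box sits in the white tray at (651,98), within about 3 mm of centre. The yellow box, at columns 246–313, is between the fingers. Grasping it.

carry_out(offset=[[0, 30, -1], [0, 70, -1], [0, 105, -1], [0, 132, -1], [0, 145, -1], [0, 148, -1], [0, 148, -1], [0, 148, -1], [0, 148, -1], [0, 148, -1], [0, 148, -1], [0, 148, -1], [0, 148, -1], [0, 148, -1], [0, 148, -1], [0, 148, -1]], rotation=[[0, 0, 0], [0, 0, 0], [0, 0, 0], [0, 0, 0], [0, 0, 0], [0, 0, 0], [0, 0, 0], [0, 0, 0], [0, 0, 0], [0, 0, 0], [0, 0, 0], [0, 0, 0], [0, 0, 0], [0, 0, 0], [0, 0, 0], [0, 0, 0]], grip=[84, 84, 84, 84, 84, 84, 84, 84, 35, 35, 35, 35, 35, 35, 35, 35], newtons=60)

```text
t: 22.25
ee_pos: [0.6063, 0.3232, 0.0113]
tool_rot: [0.119, 0.697, -0.697, -0.118]
contact_force: [-1.3, 0.0, 6.6]
opening: 0.0507
```

```bash
python3 -c "
from h import *
go(633,-132.5,155,-9.3)
"
```

```text
t 22.25 pos [606.3 323.2  11.3] yaw 160.8 open 50.7 F [-1.3  0.   6.6]
offset [-175.5 -143.9  421.3] rot [ 0.05 -9.94 -0.06]
```

carry_out(offset=[[0, -25, 0], [0, -65, 0], [0, -105, 0], [0, -135, 0], [-10, -144, 25], [-25, -144, 60], [-40, -144, 96], [-55, -144, 132], [-70, -144, 168], [-85, -144, 204], [-100, -144, 240], [-116, -144, 278], [-132, -144, 316], [-148, -144, 354], [-162, -144, 388], [-172, -144, 412], [-175, -144, 421], [-175, -144, 421], [-175, -144, 421], [-175, -144, 421]], rotation=[[0, 0, 0], [0, 0, 0], [0, 0, 0], [0, 0, 0], [0, -1, 0], [0, -2, 0], [0, -3, 0], [0, -4, 0], [0, -5, 0], [0, -6, 0], [0, -7, 0], [0, -8, 0], [0, -9, 0], [0, -9.9, 0], [0, -9.9, 0], [0, -9.9, 0], [0, -9.9, 0], [0, -9.9, 0], [0, -9.9, 0], [0, -9.9, 0]], grip=[35, 35, 35, 35, 35, 35, 35, 35, 35, 35, 35, 35, 35, 35, 35, 35, 35, 35, 35, 35])

```text
t: 24.25
ee_pos: [0.6323, -0.1309, 0.1543]
tool_rot: [0.057, 0.705, -0.705, -0.057]
contact_force: [-0.6, 0.7, -1.3]
opening: 0.0509
```

```bash
python3 -c "
from h import *
go(633,-132.5,108,-9.3)
snap('wrist','w8.png')"
```

```text
t 24.25 pos [ 632.3 -130.9  154.3] yaw 170.7 open 50.9 F [-0.6  0.7 -1.3]
offset [-1.  46.3  1.5] rot [0.01 0.03 0.01]
```

View pics/w8.png

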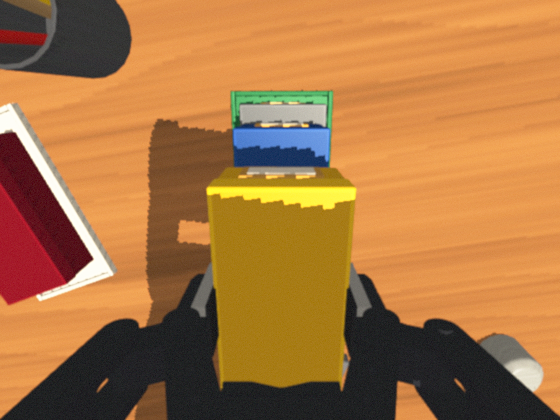

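The yellow box is aligned above the blue one (tray, grey, blue and yellow all centred at column 282). Lowering and releasing.

carry_out(offset=[[-1, 15, 1], [-1, 28, 1], [-1, 37, 1], [-1, 42, 1], [-1, 45, 1], [-1, 46, 1], [-1, 46, 1], [-1, 46, 1], [-1, 46, 1], [-1, 46, 1], [-1, 46, 1], [-1, 46, 1], [-1, 46, 1], [-1, 30, 1], [-1, 0, 1], [-1, -40, 1], [-1, -60, 1], [-1, -60, 1]], rotation=[[0, 0, 0], [0, 0, 0], [0, 0, 0], [0, 0, 0], [0, 0, 0], [0, 0, 0], [0, 0, 0], [0, 0, 0], [0, 0, 0], [0, 0, 0], [0, 0, 0], [0, 0, 0], [0, 0, 0], [0, 0, 0], [0, 0, 0], [0, 0, 0], [0, 0, 0], [0, 0, 0]], grip=[35, 35, 35, 35, 35, 35, 35, 35, 84, 84, 84, 84, 84, 84, 84, 84, 84, 84])

```text
t: 26.1
ee_pos: [0.6345, -0.1338, 0.2191]
tool_rot: [-0.06, -0.704, 0.705, 0.055]
contact_force: [0.7, 0.7, 0.1]
opening: 0.0839
```

```bash
python3 -c "
from h import *
go(415.5,-335,180,11.5)
"
```

```text
t 26.1 pos [ 634.5 -133.8  219.1] yaw 170.7 open 83.9 F [0.7 0.7 0.1]
offset [183.7  38.  234.1] rot [ -0.12 -20.84  -0.37]
```

carry_out(offset=[[15, 0, 20], [40, 0, 50], [66, 0, 84], [92, 10, 117], [118, 20, 150], [145, 28, 184], [168, 34, 214], [180, 35, 230], [184, 35, 234], [184, 35, 234], [184, 35, 234]], rotation=[[0, -2, 0], [0, -5, 0], [0, -8, 0], [0, -11, 0], [0, -14, 0], [0, -17, 0], [0, -20, 0], [0, -20.8, 0], [0, -20.8, 0], [0, -20.8, 0], [0, -20.8, 0]], grip=[84, 84, 84, 84, 84, 84, 84, 84, 84, 84, 84])

```text
t: 27.2
ee_pos: [0.4141, -0.3338, 0.1793]
tool_rot: [-0.071, 0.704, -0.704, 0.071]
contact_force: [1.0, 0.1, -0.5]
opening: 0.084
```

```bash
python3 -c "
from h import *
go(415.5,-335,8,11.5)
snap('wrist','w9.png')
s=snap('top','t9.png')
for c in (20,35): print('yel',rect(s,proj(s,[.633,-.132,.137]),.137,thr=c))
s=snap('side','sd9.png')
for c in (20,35): print('yel',rect(s,proj(s,[.633,-.132,.137]),.137,thr=c))
"
```

```text
t 27.2 pos [ 414.1 -333.8  179.3] yaw -168.5 open 84.0 F [ 1.   0.1 -0.5]
offset [ -1.1 171.3   1.4] rot [ 0.   -0.03 -0.01]
yel (array([ 633.81561279, -132.54418945]), (96.18637084960938, 49.4753303527832), -8.929306030273438, array([ 633.45458425, -132.67598902]))
yel (array([ 633.34741211, -133.39697266]), (99.68504333496094, 51.78770446777344), -9.660804748535156, array([ 633.17404322, -133.3671718 ]))
yel (array([ 634.01391602, -134.78082275]), (99.18498992919922, 52.12982940673828), -9.300819396972656, array([ 634.5268681 , -134.81720676]))
yel (array([ 633.77197266, -135.23716736]), (100.00933837890625, 54.87059783935547), -9.445747375488281, array([ 634.24255183, -135.23218895]))
```

View pics/sd9.png

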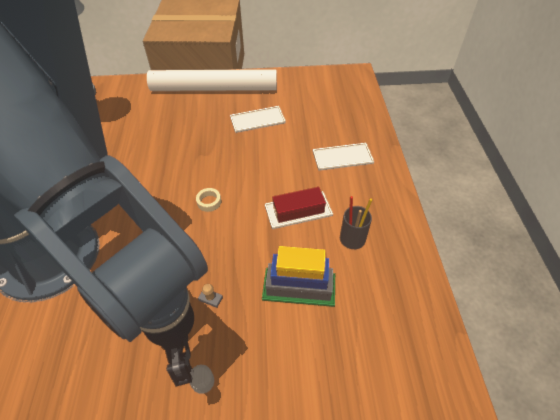

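View pics/w9.png

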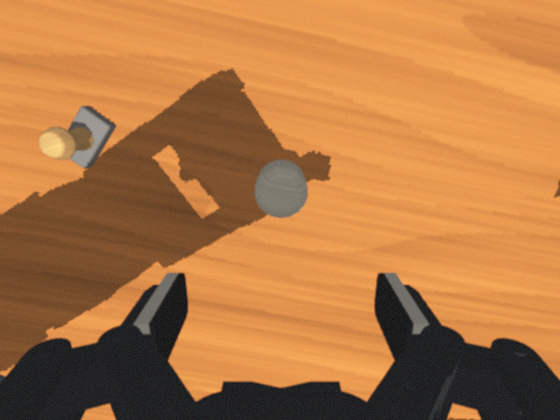

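View pics/t9.png

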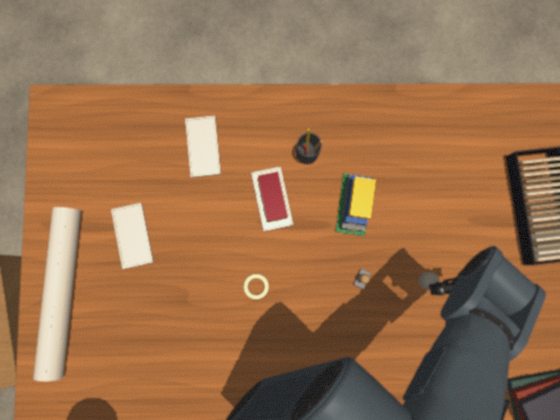

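The green stack is done: the yellow box is at (634,-134), square on the blue one. Now I'll check the weight's centre in the wrist view, at (281,188).

```bash
python3 -c "
from h import *
s=snap('wrist')
c=seg(s,(281,188),r=40,thr=30); (x,y),r=cv2.minEnclosingCircle(c); print(x,y,r, onz(s,x,y,.040), onz(s,x+r,y,.04))
go(415.5,-335,8,11.5)
"
```

```text
280.70428466796875 188.23138427734375 28.47345542907715 [ 0.42128912 -0.33181418  0.04      ] [ 0.42623195 -0.35603476  0.04      ]
t 27.4 pos [ 414.1 -333.8  179.3] yaw -168.5 open 83.6 F [-0.4 -1.3  0.2]
offset [ -1.1 171.3   1.4] rot [ 0.    0.02 -0.  ]
```

carry_out(offset=[[-2, 30, 0], [-4, 70, 0], [-4, 110, 0], [-4, 145, 0], [-4, 163, 0], [-4, 170, 0], [-4, 171, 0], [-4, 171, 0], [-4, 171, 0], [-4, 171, 0], [-4, 171, 0], [-4, 171, 0], [-4, 171, 0], [-4, 171, 0], [-4, 171, 0], [-4, 171, 0], [-4, 171, 0]], rotation=[[0, 0, 0], [0, 0, 0], [0, 0, 0], [0, 0, 0], [0, 0, 0], [0, 0, 0], [0, 0, 0], [0, 0, 0], [0, 0, 0], [0, 0, 0], [0, 0, 0], [0, 0, 0], [0, 0, 0], [0, 0, 0], [0, 0, 0], [0, 0, 0], [0, 0, 0]], grip=[84, 84, 84, 84, 84, 84, 84, 84, 30, 30, 30, 30, 30, 30, 30, 30, 30], newtons=80)

```text
t: 29.1
ee_pos: [0.4178, -0.3339, 0.0094]
tool_rot: [0.07, -0.703, 0.704, -0.071]
contact_force: [-2.2, 3.4, 11.2]
opening: 0.0459
```

```bash
python3 -c "
from h import *
go(430,-330,160,11.5)
go(430,60,160,11.5)
"
```

```text
t 29.1 pos [ 417.8 -333.9    9.4] yaw -168.5 open 45.9 F [-2.2  3.4 11.2]
offset [ -12.9 -150.6   -1.3] rot [-0.05 -0.04 -0.04]
t 29.1 pos [ 417.8 -333.9    9.4] yaw -168.5 open 45.9 F [-2.2  3.4 11.2]
offset [ -90.3 -150.9 -383.5] rot [-0.05 -0.04 -0.04]
```

carry_out(offset=[[0, -20, 0], [0, -55, 0], [0, -95, 0], [0, -130, 0], [0, -148, 0], [0, -150, 0], [0, -150, 0], [0, -150, 0]], rotation=[[0, 0, 0], [0, 0, 0], [0, 0, 0], [0, 0, 0], [0, 0, 0], [0, 0, 0], [0, 0, 0], [0, 0, 0]], grip=[30, 30, 30, 30, 30, 30, 30, 30])

```text
t: 29.9
ee_pos: [0.4168, -0.333, 0.1567]
tool_rot: [-0.071, 0.704, -0.703, 0.07]
contact_force: [-0.6, 0.8, -5.0]
opening: 0.0457
```

```bash
python3 -c "
from h import *
go(430,60,160,11.5)
s=snap('wrist','w10.png')
s=snap('side','sd10.png')
cv2.imwrite('pics/sd10z.png',cv2.resize(cv2.cvtColor(s['color'],cv2.COLOR_RGB2BGR)[260:420,100:300],None,fx=3.5,fy=3.5))
"
```

```text
t 29.9 pos [ 416.8 -333.   156.7] yaw -168.5 open 45.7 F [-0.6  0.8 -5. ]
offset [ -91.    -2.6 -382.6] rot [ 0.13 -0.05  0.09]
```

View pics/w10.png

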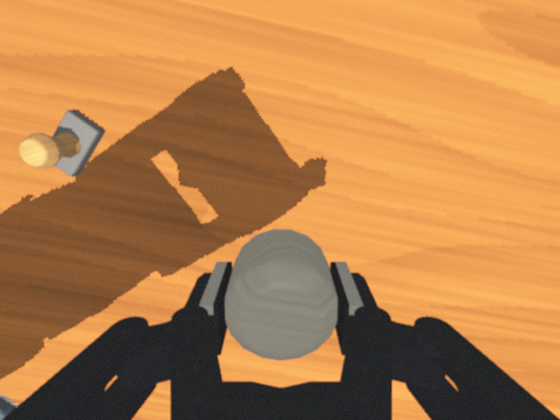

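View pics/sd10z.png

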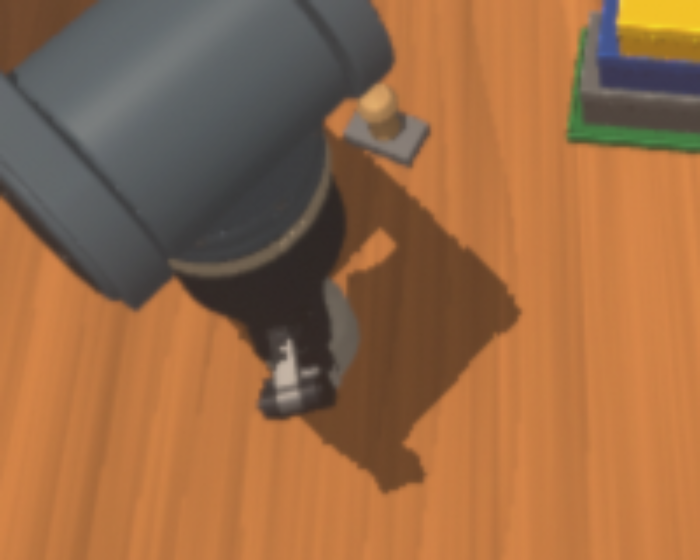

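```bash
python3 -c "
from h import *
s=snap('wrist')
c=seg(s,(281,290),r=80,thr=40); print(cv2.boundingRect(c))
o=sensors.get_obs(); p=np.array(o['ee_pos']); print(p)
a=np.radians(11.5); X=np.array([np.cos(a),np.sin(a),0]);Z=np.array([np.sin(a),-np.cos(a),0])
th=np.linspace(0,6.28,90)
for d in (0,.003,.006,.009,.012):
  c0=p+X*d; c0[2]=p[2]-.009
  P=[proj(s,c0+[.024*np.cos(t),.024*np.sin(t),h]) for t in th for h in (0,.036)]+[proj(s,c0+[.02*np.cos(t),.02*np.sin(t),.042]) for t in th]
  P=np.array(P); print(d,P.min(0).round(),P.max(0).round())
"
```

```text
(225, 230, 112, 130)
[ 0.41705824 -0.33326265  0.15710528]
0 [222. 224.] [342. 363.]
0.003 [222. 219.] [342. 357.]
0.006 [222. 213.] [342. 351.]
0.009 [221. 207.] [343. 345.]
0.012 [221. 201.] [343. 339.]
```

The weight is held upright and within about 2 mm of the tool axis. Carrying it round on the robot's side of the green stack.

carry_out(offset=[[-5, -2, -20], [-12, -3, -50], [-20, -3, -85], [-28, -3, -120], [-36, -3, -155], [-45, -3, -190], [-53, -3, -225], [-62, -3, -260], [-70, -3, -295], [-78, -3, -330], [-86, -3, -360], [-90, -3, -378], [-91, -3, -383], [-91, -3, -383]], rotation=[[0, 0, 0], [0, 0, 0], [0, 0, 0], [0, 0, 0], [0, 0, 0], [0, 0, 0], [0, 0, 0], [0, 0, 0], [0, 0, 0], [0, 0, 0], [0, 0, 0], [0, 0, 0], [0, 0, 0], [0, 0, 0]], grip=[30, 30, 30, 30, 30, 30, 30, 30, 30, 30, 30, 30, 30, 30])

```text
t: 31.45
ee_pos: [0.4301, 0.0604, 0.1611]
tool_rot: [0.071, -0.704, 0.704, -0.071]
contact_force: [0.7, -0.0, -3.9]
opening: 0.0458
```

```bash
python3 -c "
from h import *
go(651.5,99,110,11.5)
"
```

```text
t 31.45 pos [430.1  60.4 161.1] yaw -168.5 open 45.8 F [ 0.7 -0.  -3.9]
offset [-224.7   51.     6.4] rot [0.   0.04 0.03]
```

carry_out(offset=[[-20, 0, 0], [-55, 5, 1], [-90, 15, 2], [-125, 25, 3], [-160, 35, 4], [-190, 44, 5], [-212, 50, 6], [-222, 51, 6], [-225, 51, 6], [-225, 51, 6], [-225, 51, 6]], rotation=[[0, 0, 0], [0, 0, 0], [0, 0, 0], [0, 0, 0], [0, 0, 0], [0, 0, 0], [0, 0, 0], [0, 0, 0], [0, 0, 0], [0, 0, 0], [0, 0, 0]], grip=[30, 30, 30, 30, 30, 30, 30, 30, 30, 30, 30])

```text
t: 32.55
ee_pos: [0.6516, 0.0983, 0.1107]
tool_rot: [0.071, -0.704, 0.704, -0.07]
contact_force: [0.5, -0.5, -3.8]
opening: 0.046
```

```bash
python3 -c "
from h import *
go(651.5,99,60.5,11.5)
snap('wrist','w11.png')
snap('side','sd11.png')
"
```

```text
t 32.55 pos [651.6  98.3 110.7] yaw -168.6 open 46.0 F [ 0.5 -0.5 -3.8]
offset [-0.  50.2 -0.7] rot [-0.   -0.05  0.01]
```

View pics/w11.png

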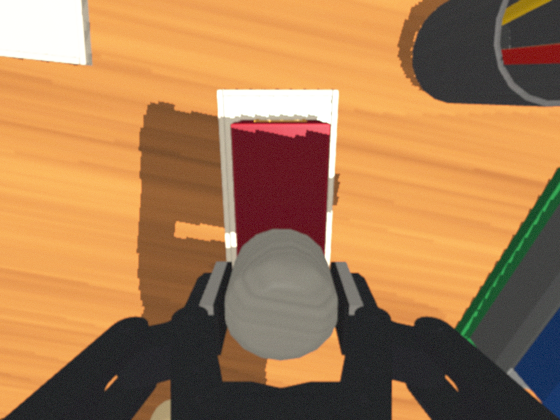

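The weight is over the maroon box, both centred on column 281. Lowering gently, releasing, and backing off well above.

carry_out(offset=[[0, 12, -1], [0, 26, -1], [0, 37, -1], [0, 43, -1], [0, 47, -1], [0, 49, -1], [0, 50, -1], [0, 50, -1], [0, 50, -1], [0, 50, -1], [0, 50, -1], [0, 50, -1], [0, 50, -1], [0, 50, -1], [0, 35, -1], [0, 10, -1], [0, -30, -1], [0, -70, -1], [0, -90, -1], [0, -90, -1]], rotation=[[0, 0, 0], [0, 0, 0], [0, 0, 0], [0, 0, 0], [0, 0, 0], [0, 0, 0], [0, 0, 0], [0, 0, 0], [0, 0, 0], [0, 0, 0], [0, 0, 0], [0, 0, 0], [0, 0, 0], [0, 0, 0], [0, 0, 0], [0, 0, 0], [0, 0, 0], [0, 0, 0], [0, 0, 0], [0, 0, 0]], grip=[30, 30, 30, 30, 30, 30, 30, 30, 84, 84, 84, 84, 84, 84, 84, 84, 84, 84, 84, 84])

```text
t: 34.65
ee_pos: [0.6536, 0.0998, 0.2051]
tool_rot: [0.068, -0.704, 0.704, -0.073]
contact_force: [0.0, 0.7, -1.1]
opening: 0.0842
```

```bash
python3 -c "
from h import *
go(420,80,230,11.5)
snap('wrist','w12.png')
"
```

```text
t 34.65 pos [653.6  99.8 205.1] yaw -168.5 open 84.2 F [ 0.   0.7 -1.1]
offset [232.7 -26.5 -27. ] rot [-0.04 -0.04 -0.39]
```

carry_out(offset=[[25, -25, -3], [65, -25, -8], [105, -25, -12], [145, -25, -16], [185, -25, -20], [215, -25, -24], [230, -25, -27], [232, -25, -27], [232, -25, -27]], rotation=[[0, 0, 0], [0, 0, 0], [0, 0, 0], [0, 0, 0], [0, 0, 0], [0, 0, 0], [0, 0, 0], [0, 0, 0], [0, 0, 0]], grip=[84, 84, 84, 84, 84, 84, 84, 84, 84])

```text
t: 35.6
ee_pos: [0.4195, 0.08, 0.2251]
tool_rot: [0.071, -0.704, 0.704, -0.071]
contact_force: [0.5, 0.0, 0.0]
opening: 0.0842
```

```bash
python3 -c "
from h import *
for n,f in (('top','t13.png'),('side','sd13.png'),('wrist','w13.png')):
  s=snap(n,f); u=proj(s,[.652,.099,.093]); print(n,u)
  for thr in (20,35):
    try:
      c=seg(s,u,r=30,thr=thr);(x,y),r=cv2.minEnclosingCircle(c);print(thr,onz(s,x,y,.093),np.linalg.norm(onz(s,x+r,y,.093)-onz(s,x,y,.093)))
    except Exception as e: print(e)
s=snap('side'); a=cv2.cvtColor(s['color'],cv2.COLOR_RGB2BGR)
cv2.imwrite('pics/sd13z.png',cv2.resize(a[160:320,180:400],None,fx=3.5,fy=3.5))
"
```

```text
top [272.52965434 193.39808976]
20 [0.64263909 0.13635237 0.093     ] 0.052548806062699134
35 [0.64769998 0.10044976 0.093     ] 0.07944637758854471
side [298.49408773 188.15279885]
20 [0.65032753 0.09453903 0.093     ] 0.018299949152111486
35 [0.64909209 0.09124317 0.093     ] 0.01984608657580829
wrist [ 324.67939687 -149.75981965]
max() iterable argument is empty
max() iterable argument is empty
```

View pics/sd13z.png

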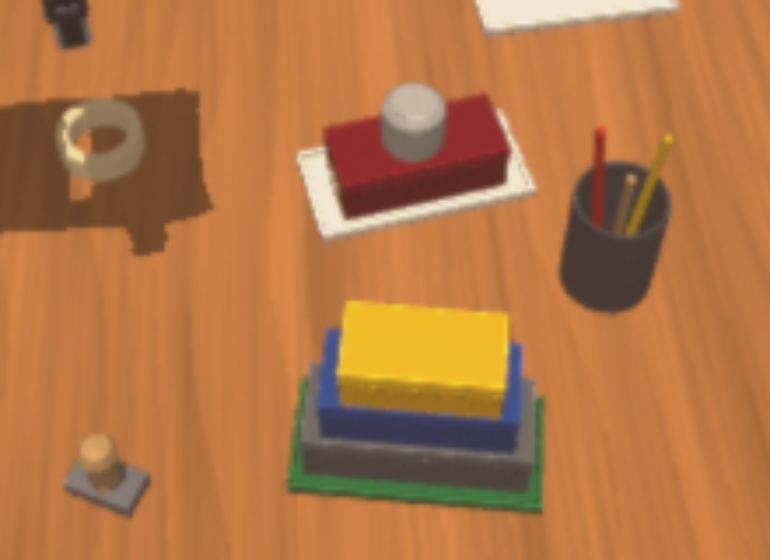

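View pics/t13.png

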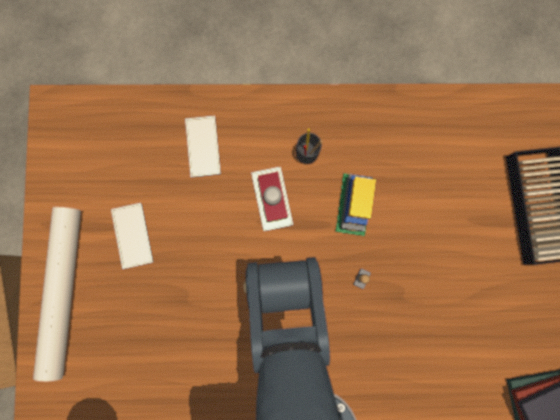

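View pics/w13.png

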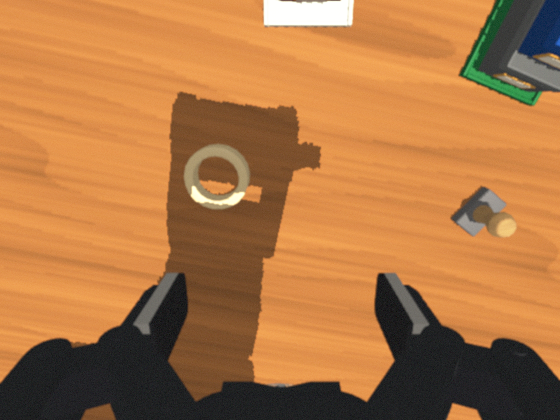

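All five items stand square and flat. In the side crop the weight is upright on the maroon box and the stack is straight. The cup (308,149) and stamp (363,279) are unchanged in the top view; the tape is hidden by the arm there but clear and lying flat in the wrist view. Handing in.

```bash
python3 -c "
from h import *
o=sensors.get_obs();print(o['t'],o['contact_force'])
print(ticket.sign_off())"
```

```text
35.8 [-0.11251484 -0.62607779  0.00717965]
the job is handed in; nothing more can be done
None
```

I stacked grey, blue and yellow in the green tray, and set the maroon box with the steel weight upright on its lid in the white tray nearest the base. I handed in at about 36 s with the gripper open, clear and touching nothing.

Last checks:
- **Boxes:** each one measured within about 3 mm of what is beneath it, and within 1° of its tray's length. The two cameras differed by up to about 7 mm in y, so I used the average of the two.
- **Weight:** the side view put it within about 4 mm of the maroon box's centre, and it looked upright. My colour mask in the top view failed on it, and it was out of the final wrist view. By eye in the top view it was about 5 mm off, still inside the 15 mm allowed.
- **Things to leave alone:** the stamp and pencil cup looked unmoved. In the last top picture the arm hid the tape roll, but the side and wrist views showed it lying flat with nothing near it, and the earlier top view showed it unmoved.

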